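Start the bare spools of a thread winder through its guard windows

ROBOT

A 6-joint arm with a two-finger parallel gripper is mounted at the origin on the work surface. World frame = base frame: x ahead of the robot, y to its left, z up, the work surface at z = 0. Lengths are in m, angles in rad, forces in N, time in s.
With the tool pointing down it reaches from about 0.275 to 0.825 m from the base axis. Payload 4.9 kg.
Tool frame: the origin (TCP) lies midway between the tips of the shut fingers; the grasp point (between the pads) lies 19 mm behind it (grip_point_offset is the distance from the TCP to the grasp point, in m); z points along the fingers, x is the direction in which the jaws open and shut, and the axes are right-handed (so a half turn about z gives the same grasp; the last joint's range is limited). The gripper opens to 85 mm and grips with 20 to 120 N. Pads are 22 mm wide; open, the fingers measure 114 mm over their backs; the gripper's body (76 mm by 85 mm) begins 54 mm behind the grasp point. The pads swing forward as they close: fully open they stand 13 mm farther back than shut.
Start: joints at [-1.35, 0.326, -0.193, 1.052, 0, 1.437], TCP at [0.191, -0.516, 0.209] pointing down, gripper open.
Joint ranges: [-2.65, 2.65], [-0.97, 1.79], [-1.3, 1.35], [-1.93, 2.1], [-1.47, 1.37], [-3.14, 3.14]. Speed limits (rad/s): [2.57, 2.57, 3.14, 3.14, 3.14, 3.14].

INTERFACE

Orientations are given as a rotation vector (axis times angle).
In Python, from cell import * gives the robot as it stands. Calls block until the motion is done:
- movep(position, orientation): joint-space move of the TCP to a pose.
- move_l(position, velocity=0.15, rot=None, until_force=None): straight line of the TCP; rot=None keeps the orientation; velocity is the mean speed in m/s. With until_force (N) it stops when the force on the tool has changed by that much, and returns True; else False.
- set_joints(angles): joint-space move.
- let_go() and grab(newtons=None): open the fingers fully, or close them until they stop; newtons is the grip in N (None keeps the last).
- sleep(seconds).
- ik(position, orientation): joint angles nearest the present ones, or None.
- get_state(): the state.
- grab_frame(name): name is "side" or "top" or "wrist"; returns a dict with "img" (384x512x3 uint8, red, green, blue), "fx", "fy", "cx", "cy" (pixels), "k1" (the pictures are not rectified: a ray, as slopes to the right and down, at radius r is drawn at 1 + k1 r^2 times it, then the intrinsics apply), "cam_to_world" (4x4, takes a point from camera to world coordinates); the wrist camera has in their place "T_tool_cam" (4x4, takes a point from camera to tool coordinates, whose origin is the TCP and whose axes are the tool frame's). Camera axes: x right, y down, z forward; pixel columns grow to the right and rows downward; lengths in m; the calibration is good to about 2 mm. A picture is of the moment at which its call begins: read the wrist's pose just before it. There is no depth.
A pose or a line that the arm cannot do raises MotionError and nothing moves.
- sign_off(): hands the job in, once; it reports no verdict.
Trained networks look in the newest picture that a camera, given by its name, has taken for a name from the list of things; names that differ only in an ending like _2 or _b are one class to them, and where a whole thing is asked for, a point or a joint stands for the part that bears it (a point fixed in the world has none). Each returns a list of dicts, best first, with "score" (0 to 1); they miss things now and then, are a little off and sometimes report something else, mostly with a low value. They report only what shows in the picture. A call takes as long as a camera call.
- spot_in(camera, name): "centre" ([column, row] in pixels, amid what is visible of it).
- silhouettes(camera, name): "mask" (384x512 bool, what is visible of it) and "centre" ([column, row] in pixels, amid what is visible of it).
- tip_of(camera, name): "centre" ([column, row] in pixels: a listed point, or the origin of a listed thing).
The state is a dict: "clock": time; "q": joint angles; "joint_velocities": joint speeds; "tau": joint torques, N m; "position": TCP position; "eef_rot": TCP orientation; "contact_force": force on the tool from outside, world axes, zero at the start; "wrist_torque": the same for the moment, N m; "finger_gap": opening from 0.0 (shut) to 1.0 (fully open).
Only numpy, scipy, OpenCV 4.12 (cv2) and the standard library are available. Lean on these libraries where they do the work, as an engineer would, in place of code of your own. Each camera call takes 0.05 s, during which the arm holds its last target.

TASK

Of the thread winder's three spindles one carries a full spool and two carry nearly bare spools that are ready to be wound. Start both bare ones: with the guard left shut, reach down through the window in front of each and press the starter lever below it fully down with the closed fingertips, so that it stays down, then draw back out. Do not touch the guard or the frames of its windows, leave the full spool's lever up, pinch and lift nothing, and leave the things around the winder where they are.

Things in the scene. Friction and masses are not known exactly. Their poses are not given: they have to be found in the camera images.
- winder: Three-head thread winder fixed to the table: white base 290 (x) x 400 (y) x 58 mm high. Origin under its centre; x points from its front (lever side, towards the robot) to its back, y to the left as seen from the robot, z up. The heads lie at y = +100 (left), 0 (middle) and -100 mm (right), each with a lever in front and its spindle behind. Thin tension posts, 178 mm high, stand at x = 132 mm behind each.
- guard: Box-shaped guard over levers and spools, shut, not to be touched; origin and axes as winder. x -148 to +114, y -185 to +185 mm, flat level top at z = 156 mm. The front part of the top is grey sheet steel 4 mm thick with three windows edged in black rubber; the front wall is grey steel; the rest of the top, the sides and the back are clear plastic.
- window_left (a point): Centre of the left head's window, on the guard's top face. The opening is a rectangle 65 mm along the winder's x and 77 mm along its y (inside the rubber edging), its frame 5 mm thick.
- window_middle (a point): The same for the middle head's window.
- window_right (a point): The same for the right head's window.
- paddle_left (a point): Centre of the top face of the left lever's black thumb paddle (36 mm in x, 30 mm in y, 8 mm thick), under its window. At rest level, 16 mm below the guard's top and 3 mm behind (+x of) the window's centre. Fully down it is 20 mm lower, 6 mm farther to the front (-x) and its front edge tips down 0.26 rad. Its pivot lies 74 mm behind and 32 mm below it.
- paddle_middle (a point): Centre of the top face of the middle lever's black thumb paddle (36 mm in x, 30 mm in y, 8 mm thick), under its window. At rest level, 16 mm below the guard's top and 3 mm behind (+x of) the window's centre. Fully down it is 20 mm lower, 6 mm farther to the front (-x) and its front edge tips down 0.26 rad. Its pivot lies 74 mm behind and 32 mm below it.
- paddle_right (a point): Centre of the top face of the right lever's black thumb paddle (36 mm in x, 30 mm in y, 8 mm thick), under its window. At rest level, 16 mm below the guard's top and 3 mm behind (+x of) the window's centre. Fully down it is 20 mm lower, 6 mm farther to the front (-x) and its front edge tips down 0.26 rad. Its pivot lies 74 mm behind and 32 mm below it.
- lever_left (a joint): Angle of the left lever: 0 to 0.03 rad at rest (drive off), grows as the paddle goes down, 0.26 fully down against its stop (drive engaged, rubber idler wheel raised against the spindle's pulley). It moves against steady friction, about 4 N at the paddle, has no spring and stays where it is left.
- lever_middle (a joint): Angle of the middle lever: 0 to 0.03 rad at rest (drive off), grows as the paddle goes down, 0.26 fully down against its stop (drive engaged, rubber idler wheel raised against the spindle's pulley). It moves against steady friction, about 4 N at the paddle, has no spring and stays where it is left.
- lever_right (a joint): Angle of the right lever: 0 to 0.03 rad at rest (drive off), grows as the paddle goes down, 0.26 fully down against its stop (drive engaged, rubber idler wheel raised against the spindle's pulley). It moves against steady friction, about 4 N at the paddle, has no spring and stays where it is left.
- full_center (a point): Centre of the full spool on its spindle: white spool, 54 mm flanges, 56 mm long, lying along the winder's y, wound with blue thread to 51 mm thick. It may be on any of the three heads, 138 mm behind (+x of) that head's window and 4 mm to its left (+y), seen through the guard's clear top. Its lever is to be left up.
- bare_a_center (a point): Centre of a nearly bare spool on its spindle: the same spool with only a few first turns of blue thread on its core, 18 mm thick between the flanges, so it looks like a dumb-bell. On either of the two other heads, 138 mm behind its window.
- bare_b_center (a point): Centre of the other nearly bare spool, just the same, on the remaining head.
- spare_full: Bystander: full spool standing on the table to the left of the winder, 54 mm across, 56 mm high. Origin under it.
- spare_bare: Bystander: bare spool standing on the table to the left of the winder, same size. Origin under it.
- pin_tin: Bystander: round brass pin tin, 71 mm across, 34 mm high, right of the winder. Origin under it.
- glue: Bystander: white glue bottle, 48 mm across, 125 mm high, left of the winder near its front. Origin under it.
- driver: Bystander: black-handled screwdriver 150 mm long, lying right of the winder.
- hoop: Bystander: wooden embroidery hoop, 150 mm across, 12 mm high, lying to the left. Origin under its centre.

How it is judged:
At the end, for the whole second after the job is handed in: The levers of the two heads that carry nearly bare spools are fully down (joints above 0.22 of 0.26 rad) and stay there, and the lever of the full spool is still up (below 0.06 rad) (((y of full_center in the frame of winder above 0.05 m and value of joint lever_left below 0.06 rad and value of joint each of lever_middle, lever_right above 0.22 rad) or (y of full_center in the frame of winder between -0.05 and 0.05 m and value of joint each of lever_left, lever_right above 0.22 rad and value of joint lever_middle below 0.06 rad) or (y of full_center in the frame of winder below -0.05 m and value of joint each of lever_left, lever_middle above 0.22 rad and value of joint lever_right below 0.06 rad))); the robot touches nothing.
It fails at once if the guard or the frame of its windows is touched (over 0.5 N) (contact force between any of the fingers, the arm and guard above 0.5 N).
It fails at once if the lever of the full spool is moved (past 0.06 rad) ((y of full_center in the frame of winder above 0.05 m and value of joint lever_left above 0.06 rad) or (y of full_center in the frame of winder between -0.05 and 0.05 m and value of joint lever_middle above 0.06 rad) or (y of full_center in the frame of winder below -0.05 m and value of joint lever_right above 0.06 rad)).
It fails at once if a bystander is lifted, knocked over or shifted by more than 20 mm (distance of any of spare_full, spare_bare, pin_tin, glue, driver, hoop from where it was at the start of the episode above 0.02 m).
It also fails if it takes over 40 s, if anything falls off the work surface, if the arm or the gripper's body presses on something with over 40 N, if the wrist force passes 120 N, or if a joint passes its speed limit or range.

## Working session

There is one attempt and no reset: what is moved stays moved. The work goes in short steps, each a Python script; the robot and the scene stay as the last script left them, time stands still between calls to the robot, and variables do not carry over. Pictures are saved under pics/ and viewed, and the job is handed in when it is done.

```bash
ls; mkdir -p pics
python3 - <<'E'
from cell import *
import cv2
for c in ["top","side","wrist"]:
    f=grab_frame(c); cv2.imwrite(f"pics/{c}0.png",f["img"][:,:,::-1])
    print(c,f["fx"],f["k1"],f.get("cam_to_world",f.get("T_tool_cam")))
    for n in ["window_left","window_middle","window_right","paddle_left","paddle_middle","paddle_right","full_center","bare_a_center","winder","guard"]:
        print(n,[(round(d["score"],2),[round(float(v),1) for v in d["centre"]]) for d in tip_of(c,n)][:3])
print(get_state())
E
```

```text
pics
top 396.07119596494596 -0.018105454786956604 [[ 0.00516916 -0.99128414  0.13163979  0.40228306]
 [-0.99980847 -0.00760817 -0.01803174  0.10252152]
 [ 0.01887611 -0.13152136 -0.99113361  1.2147779 ]
 [ 0.          0.          0.          1.        ]]
window_left [(0.85, [250.4, 209.6]), (0.56, [213.8, 154.3])]
window_middle [(0.7, [286.0, 219.4])]
window_right [(0.84, [322.7, 230.8])]
paddle_left [(0.63, [251.4, 209.4])]
paddle_middle [(0.59, [286.1, 224.5])]
paddle_right [(0.67, [319.9, 229.5])]
full_center []
bare_a_center []
winder [(0.71, [289.4, 193.1])]
guard []
side 415.5393981486316 -0.02707198064172428 [[ 9.18881439e-01 -2.78734201e-01  2.79220605e-01  2.63482259e-01]
 [-3.94533401e-01 -6.50156702e-01  6.49337862e-01 -5.82564039e-01]
 [ 5.44477140e-04 -7.06826364e-01 -7.07386878e-01  8.70631788e-01]
 [ 0.00000000e+00  0.00000000e+00  0.00000000e+00  1.00000000e+00]]
window_left [(0.93, [228.8, 188.2])]
window_middle [(0.83, [231.2, 219.4])]
window_right [(0.66, [238.3, 252.6])]
paddle_left [(0.42, [227.2, 198.7])]
paddle_middle [(0.46, [231.2, 225.5])]
paddle_right [(0.6
[... 549 characters left out ...]
d []
{'clock': 1.65, 'q': array([-1.35019675e+00,  3.26208033e-01, -1.92614825e-01,  1.05204494e+00,
        2.36549774e-05,  1.43656004e+00]), 'joint_velocities': array([-4.55202693e-05, -2.53812225e-04, -1.27861412e-04, -1.82629758e-04,
       -1.66872755e-03,  1.46468184e-03]), 'tau': array([ 7.92401279e-04, -4.43312716e+01,  2.62750196e+01,  1.05476080e-03,
       -1.28711640e-04,  1.21024530e-05]), 'position': array([ 0.19108689, -0.51572609,  0.20857082]), 'eef_rot': array([-2.57857598e+00,  1.79447409e+00,  5.76250689e-05]), 'contact_force': array([ 0.22894891, -0.64332442, -0.11131559]), 'wrist_torque': array([-0.01303239, -0.05614587, -0.01010632]), 'finger_gap': 0.9988687668563949}
```

View pics/top0.png

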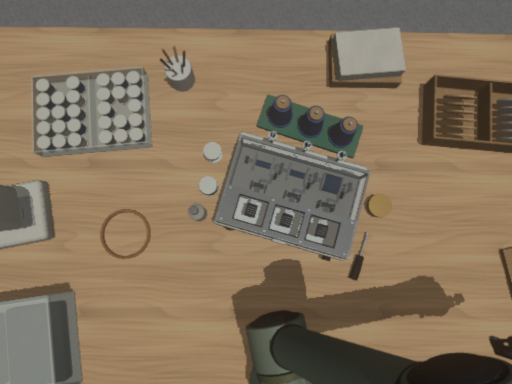

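View pics/side0.png

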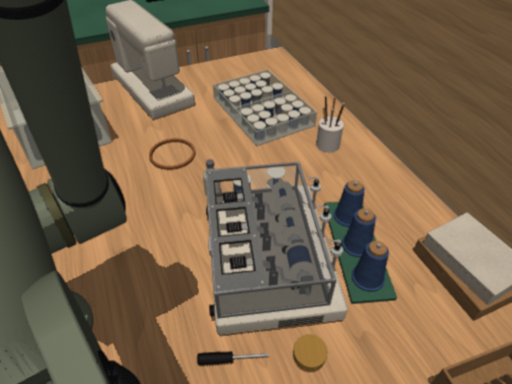

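The top view shows three windows at about (250,210), (286,220) and (322,231), with spools behind them. The right one, at (332,183), looks full. I'll zoom in and triangulate.

```bash
cat > h.py <<'E'
import numpy as np, cv2
from scipy.optimize import least_squares
def proj(f,P,T=None):
    M=np.linalg.inv(f["cam_to_world"] if T is None else T@f["T_tool_cam"])
    p=(M[:3,:3]@np.asarray(P).T).T+M[:3,3]; s=p[:,:2]/p[:,2:]
    s=s*(1+f["k1"]*(s**2).sum(1,keepdims=True))
    return s*[f["fx"],f["fy"]]+[f["cx"],f["cy"]]
def W(p,L):  # p=x,y,yaw
    L=np.atleast_2d(np.array(L,float)); c,s=np.cos(p[2]),np.sin(p[2])
    return np.c_[p[0]+c*L[:,0]-s*L[:,1],p[1]+s*L[:,0]+c*L[:,1],L[:,2]]
def rect(x0,x1,y0,y1,z): return [[x0,y0,z],[x1,y0,z],[x1,y1,z],[x0,y1,z]]
E
python3 - <<'E'
from cell import *
from h import *
ft=grab_frame("top"); fs=grab_frame("side")
pt=np.array([[250.4,209.6],[286,219.4],[322.7,230.8]]); ps=np.array([[228.8,188.2],[231.2,219.4],[238.3,252.6]])
def L(wx): return [[wx,.1,.156],[wx,0,.156],[wx,-.1,.156]]
# guard outer corners top face in the top view added: window x offset unknown
def r(v): 
    P=W([v[0],v[1],v[2]],[[0,.1,.156],[0,0,.156],[0,-.1,.156]])
    return np.r_[(proj(ft,P)-pt).ravel(),(proj(fs,P)-ps).ravel()]
s=least_squares(r,[.4,0,-.2],loss='soft_l1'); print(s.x,np.round(s.fun,1))
for c,f,b in (("top",ft,(200,120,190,150)),("side",fs,(190,140,170,200))):
    im=cv2.resize(f["img"][b[1]:b[1]+b[3],b[0]:b[0]+b[2]],None,fx=(4 if c=="top" else 3),fy=(4 if c=="top" else 3),interpolation=cv2.INTER_CUBIC)
    cv2.imwrite(f"pics/{c}z.png",im[:,:,::-1])
print(get_state()["clock"])
E
```

```text
[ 0.46430436  0.01253252 -0.26722747] [-1.3  0.1 -0.9  0.4 -1.5 -0.9  0.2  1.6  1.9  0.9 -0.4  3. ]
1.75
```

View pics/topz.png

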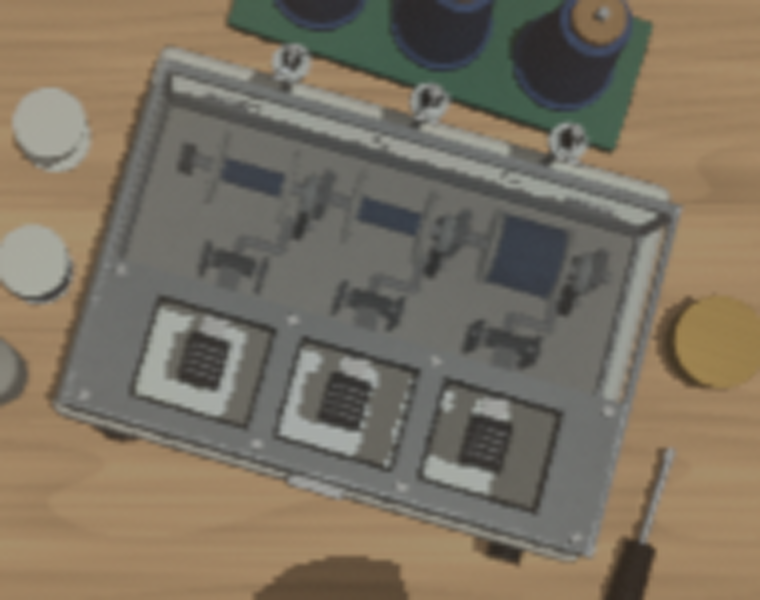

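View pics/sidez.png

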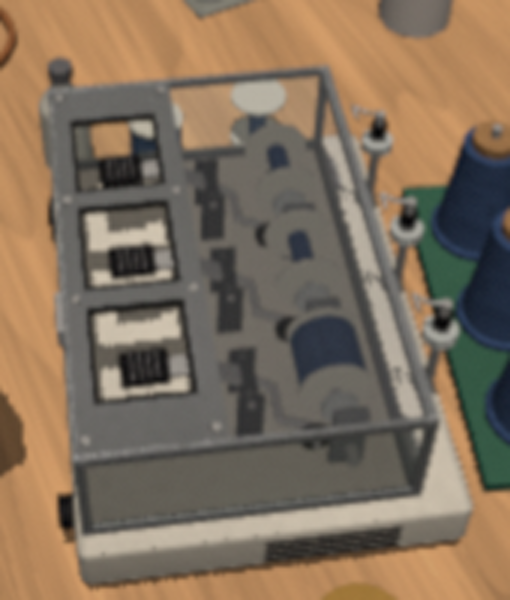

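The full spool is on the right head: it's the thick blue one in both views. So the left and middle levers need pressing. Next I'll shut the fingers and look with the wrist camera to refine the window positions.

```bash
cat >> h.py <<'E'
from scipy.spatial.transform import Rotation as R
def rot(yaw):
    c,s=np.cos(yaw),np.sin(yaw); X=np.array([c,s,0]);Y=np.array([-s,c,0])
    return R.from_matrix(np.c_[Y,X,[0,0,-1]]).as_rotvec()
E
python3 - <<'E'
from cell import *
from h import *
yaw=-.267; wl=W([.4643,.0125,yaw],[[0,.05,.31]])[0]
s=get_state(); p=s["position"].copy(); p[2]=.31
grab()
move_l(p,0.2)
print(ik(wl,rot(yaw)))
movep(wl,rot(yaw))
s=get_state(); f=grab_frame("wrist"); cv2.imwrite("pics/w1.png",f["img"][:,:,::-1])
for n in ["window_left","window_middle","window_right","paddle_left","paddle_middle","paddle_right"]:
    print(n,[(round(d["score"],2),[round(float(v),1) for v in d["centre"]]) for d in tip_of("wrist",n)][:3])
np.savez("w1.npz",pos=s["position"],rot=s["eef_rot"],**{k:f[k] for k in f})
print(s["clock"],s["position"],s["eef_rot"],s["q"],s["finger_gap"])
E
```

```text
[-2.70064756e-02  1.47355345e-01 -1.67472954e-01  1.25596803e+00
 -4.44089210e-16  2.39993524e-01]
window_left []
window_middle []
window_right []
paddle_left [(0.63, [295.8, 167.5]), (0.21, [388.0, 120.2])]
paddle_middle [(0.62, [209.3, 168.3])]
paddle_right [(0.56, [125.3, 167.3]), (0.25, [375.6, 232.1])]
5.4667 [0.47767144 0.06002352 0.30989983] [ 2.49859824e+00  1.90414330e+00 -3.31302402e-04] [-2.83139816e-02  1.47648500e-01 -1.67374800e-01  1.25585214e+00
 -2.37708808e-04  2.40101333e-01] 0.0009769980140413585
```

View pics/w1.png

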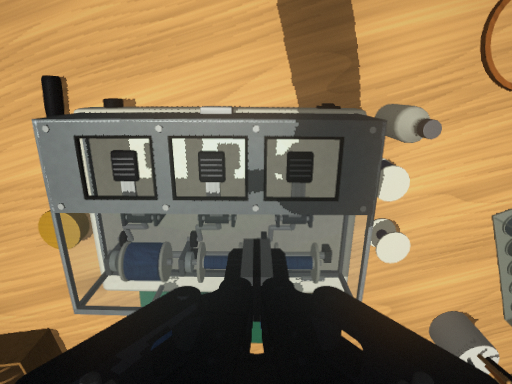

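The wrist view is clear. The windows' inner edges span about x 267–338, 175–246 and 80–153, y 138–197, and the full spool at (145,258) belongs to the right head. I'll fit the three rectangles and overlay them to check.

```bash
cat > fit.py <<'E'
from h import *
f=dict(np.load("w1.npz")); T=np.eye(4); T[:3,:3]=R.from_rotvec(f["rot"]).as_matrix(); T[:3,3]=f["pos"]
img=f["img"]; big=cv2.cvtColor(img,cv2.COLOR_RGB2GRAY)
g=cv2.GaussianBlur(big.astype(np.float32),(0,0),1.0)
# darkness of rubber band: sample along ring 2.5 mm outside opening
def samp(p,off):
    P=[]
    for k in (.1,0,-.1):
        a,b=.0325+off,.0385+off
        for t in np.linspace(-1,1,40):
            P+=[[a,k+b*t,.156],[-a,k+b*t,.156],[a*t,k+b,.156],[a*t,k-b,.156]]
    uv=proj(f,W(p,P),T).astype(np.float32)
    return cv2.remap(g,uv[:,0],uv[:,1],cv2.INTER_LINEAR).mean()
from scipy.optimize import minimize
best=None
for off in (0.000,0.0015,.0025,):
    r=min((minimize(lambda p:samp(p,off),[.4643+dx,.0125+dy,-.267],method="Nelder-Mead",options=dict(initial_simplex=np.array([.4643+dx,.0125+dy,-.267])+np.array([[0,0,0],[.004,0,0],[0,.004,0],[0,0,.02]]))) for dx in(-.006,0,.006) for dy in (-.006,0,.006)),key=lambda r:r.fun); print(off,r.x,r.fun)
p=r.x
P=sum([rect(-.0325,.0325,k-.0385,k+.0385,.156) for k in (.1,0,-.1)],[])
uv=proj(f,W(p,P),T)
pd=proj(f,W(p,[[.003,k,.14] for k in (.1,0,-.1)]),T); print(np.round(pd,1))
x0,y0=30,90
im=cv2.resize(img[y0:y0+130,x0:x0+360],None,fx=2.2,fy=2.2,interpolation=cv2.INTER_CUBIC)[:,:,::-1].copy()
for i in range(3): cv2.polylines(im,[np.int32((uv[4*i:4*i+4]-[x0,y0]+.5)*2.2)],True,(0,0,255),1)
for q in pd: cv2.circle(im,tuple(np.int32((q-[x0,y0]+.5)*2.2)),3,(0,255,0),-1)
cv2.imwrite("pics/fit1.png",im)
E
python3 fit.py
```

```text
0.0 [ 0.46104726  0.01231318 -0.2745056 ] 67.68247985839844
0.0015 [ 0.46161911  0.01194079 -0.27665832] 50.50028610229492
0.0025 [ 0.46225608  0.0118752  -0.27398869] 60.21148681640625
[[299.9 168.4]
 [211.  167.9]
 [123.2 167.6]]
```

View pics/fit1.png

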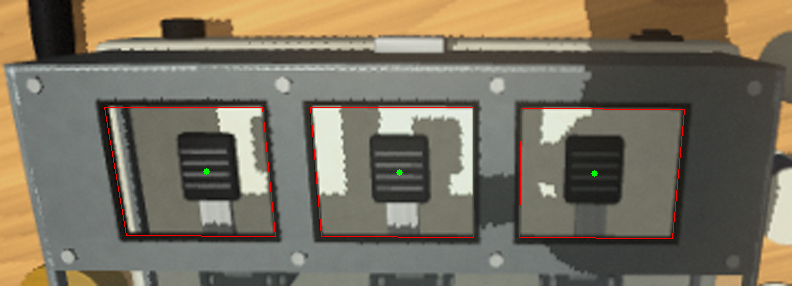

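The overlay fits all three windows closely, and the predicted paddle centres land on the paddles. Pressing middle first, then left.

```bash
cat > press.py <<'E'
from cell import *
from h import *
import sys
k=float(sys.argv[1]); p=[.4617,.0119,-.276]; rv=rot(p[2])
w=lambda z:W(p,[[-.003,k,z]])[0]
movep(w(.25),rv)
move_l(w(.155),0.1)
s=get_state(); print("above",s["position"]-w(.155),s["contact_force"])
hit=move_l(w(.110),0.03,until_force=18)
s=get_state(); print(hit,s["position"],s["contact_force"],s["clock"])
move_l(w(.25),0.1)
s=get_state(); print(s["position"],s["contact_force"],s["clock"])
E
python3 press.py 0
```

```text
above [6.21108767e-04 3.33513764e-06 6.16047235e-04] [-1.08585914 -0.06882751 -0.20997177]
False [0.46006058 0.01241428 0.11026283] [0.46900546 0.31657356 0.20146553] 8.9833
[0.45843406 0.01276713 0.24943263] [-0.25199838  1.00036492  0.56090887] 10.5333
```

There was no stop force at z = 0.110, although the paddle should have stopped the fingers near 0.12. I'll look before doing anything else.

```bash
cat > look.py <<'E'
from cell import *
from h import *
import sys
p=[.4617,.0119,-.276]
movep(W(p,[[0,.05,.31]])[0],rot(p[2]))
s=get_state(); f=grab_frame("wrist"); n=sys.argv[1]
np.savez(n+".npz",pos=s["position"],rot=s["eef_rot"],**f)
x0,y0=30,90
cv2.imwrite(f"pics/{n}.png",cv2.resize(f["img"][y0:y0+130,x0:x0+360],None,fx=2.2,fy=2.2,interpolation=cv2.INTER_CUBIC)[:,:,::-1])
g=grab_frame("side"); cv2.imwrite(f"pics/{n}s.png",cv2.resize(g["img"][150:290,195:335],None,fx=4,fy=4,interpolation=cv2.INTER_CUBIC)[:,:,::-1])
print(s["clock"],s["contact_force"],s["finger_gap"])
E
python3 look.py w2
```

```text
10.9417 [ 0.10199744  0.63323438 -0.21106099] 0.0010875982408102467
```

View pics/w2.png

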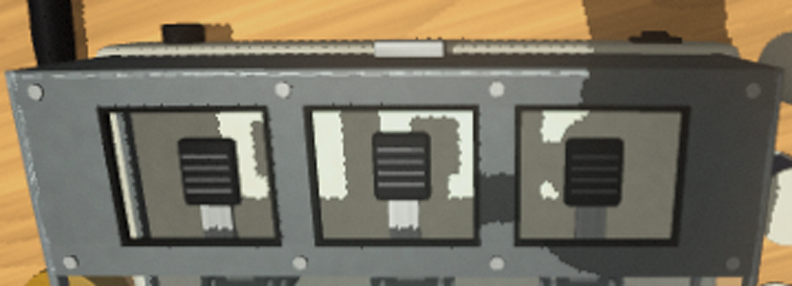

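View pics/w2s.png

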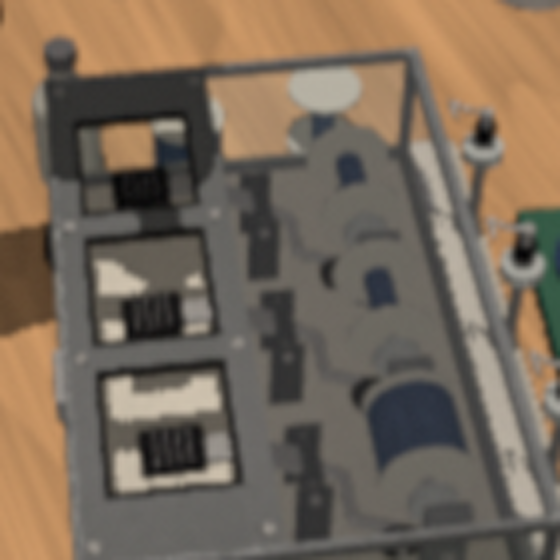

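```bash
cat > pad.py <<'E'
from h import *
import sys
f=dict(np.load(sys.argv[1]+".npz")); T=np.eye(4); T[:3,:3]=R.from_rotvec(f["rot"]).as_matrix(); T[:3,3]=f["pos"]
p=[.4617,.0119,-.276]
def pad(k,th):
    o=[]
    for x,y in ((-.018,-.015),(.018,-.015),(.018,.015),(-.018,.015)):
        dx,dz=-.074+x,.032  # rel pivot
        c,s=np.cos(th),np.sin(th)
        o.append([.003+.074+c*dx-s*dz,k+y,.108+s*dx+c*dz])
    return proj(f,W(p,o),T)
x0,y0=30,90;S=6
img=f["img"][y0:y0+130,x0:x0+360]
rows=[]
for k in (.1,0,-.1):
    a=pad(k,0);b=pad(k,.26);print(k,np.round(a.mean(0),1),np.round(b.mean(0),1))
    c=a.mean(0); u,v=int(c[0])-20,int(c[1])-28
    im=cv2.resize(f["img"][v:v+56,u:u+40],None,fx=S,fy=S,interpolation=cv2.INTER_CUBIC)[:,:,::-1].copy()
    for q,col in ((a,(0,255,0)),(b,(0,0,255))): cv2.polylines(im,[np.int32((q-[u,v]+.5)*S)],True,col,1)
    rows.append(im)
cv2.imwrite(f"pics/{sys.argv[1]}p.png",np.hstack(rows))
E
python3 pad.py w2
```

```text
0.1 [299.7 169.1] [297.6 160.4]
0 [211.  168.9] [213.2 160.3]
-0.1 [123.4 169. ] [129.7 160.4]
```

View pics/w2p.png

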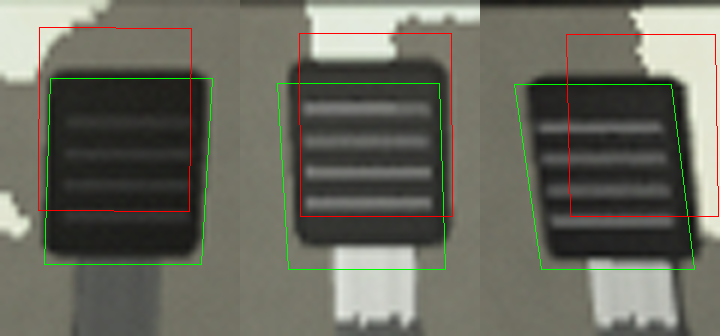

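The middle lever has moved only partway, to roughly 0.1 rad. I'll go down again in small steps, reading the force and taking a side picture at depth.

```bash
cat > p2.py <<'E'
from cell import *
from h import *
p=[.4617,.0119,-.276]; rv=rot(p[2])
w=lambda z:W(p,[[-.003,0,z]])[0]
movep(w(.22),rv)
move_l(w(.145),0.1)
for z in (.14,.13,.12,.112):
    hit=move_l(w(z),0.04,until_force=20)
    s=get_state(); print(z,hit,np.round(s["position"]-w(z),4),np.round(s["contact_force"],2),round(s["clock"],2))
    if hit: break
g=grab_frame("side"); cv2.imwrite(f"pics/d1s.png",cv2.resize(g["img"][130:290,175:335],None,fx=3.7,fy=3.7,interpolation=cv2.INTER_CUBIC)[:,:,::-1])
f=grab_frame("wrist"); cv2.imwrite("pics/d1w.png",f["img"][:,:,::-1])
E
python3 p2.py
```

```text
0.14 False [-0.0001 -0.      0.    ] [-0.24 -0.35  0.25] 12.71
0.13 False [-0.0004  0.     -0.0004] [-0.56  0.15  0.01] 13.11
0.12 False [-0.0003  0.     -0.0003] [ 0.65  0.84 -0.14] 13.51
0.112 False [-0.0003  0.0001 -0.0003] [ 0.48 -0.49  0.15] 13.86
```

View pics/d1s.png

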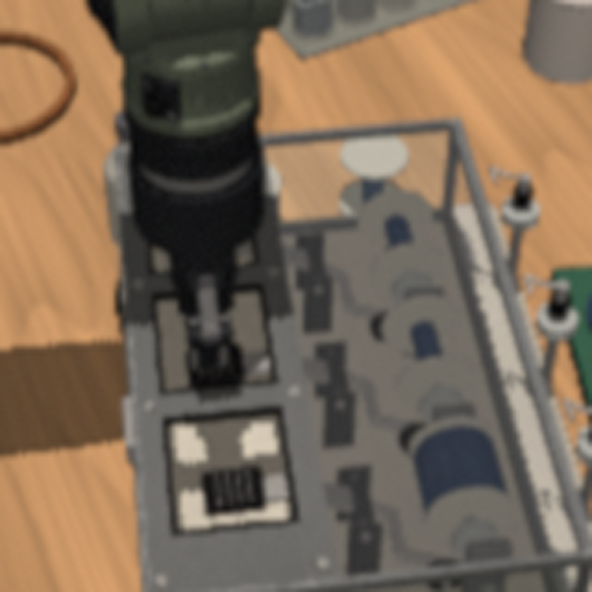

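View pics/d1w.png

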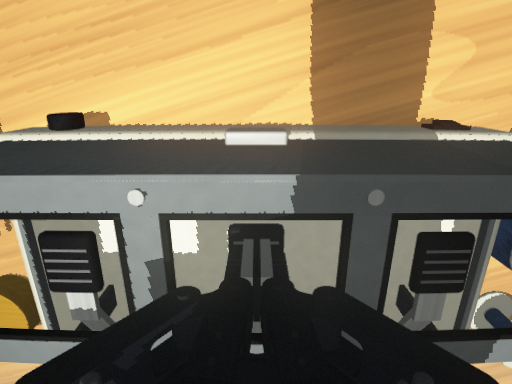

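The fingertips are on the paddle, with its front edge visible at (258,224) just ahead of them, and there is no stop force yet. I'll estimate the lever angle from these pictures before going deeper.

Run:
```python
from cell import *
from h import *
s=get_state(); f=grab_frame("wrist"); g=grab_frame("side")
T=np.eye(4); T[:3,:3]=R.from_rotvec(s["eef_rot"]).as_matrix(); T[:3,3]=s["position"]
p=[.4617,.0119,-.276]
def pad(k,th):
    o=[]
    for x,y in ((-.018,-.015),(.018,-.015),(.018,.015),(-.018,.015)):
        dx,dz=-.074+x,.032
        c,q=np.cos(th),np.sin(th)
        o.append([.077+c*dx-q*dz,k+y,.108+q*dx+c*dz])
    return W(p,o)
print("tcp in side",proj(g,[s["position"]]),"wrist",proj(f,[s["position"]],T))
a=f["img"][:,:,::-1].copy(); A=cv2.resize(a[190:330,150:370],None,fx=3.5,fy=3.5,interpolation=cv2.INTER_CUBIC)
b=g["img"][:,:,::-1]; B=cv2.resize(b[190:290,200:270],None,fx=6,fy=6,interpolation=cv2.INTER_CUBIC)
win=W(p,rect(-.0325,.0325,-.0385,.0385,.156))
for th,c in ((0,(0,255,0)),(.13,(0,255,255)),(.26,(0,0,255))):
    cv2.polylines(A,[np.int32((proj(f,pad(0,th),T)-[150,190]+.5)*3.5)],True,c,1)
    cv2.polylines(B,[np.int32((proj(g,pad(0,th))-[200,190]+.5)*6)],True,c,1)
cv2.polylines(A,[np.int32((proj(f,win,T)-[150,190]+.5)*3.5)],True,(255,0,255),1)
cv2.polylines(B,[np.int32((proj(g,win)-[200,190]+.5)*6)],True,(255,0,255),1)
cv2.polylines(B,[np.int32((proj(g,pad(-.1,0))-[200,190]+.5)*6)],True,(0,255,0),1)
t=proj(g,[s["position"]])[0]; cv2.circle(B,tuple(np.int32((t-[200,190]+.5)*6)),4,(255,255,0),-1)
t=proj(f,[s["position"]],T)[0]; cv2.circle(A,tuple(np.int32((t-[150,190]+.5)*3.5)),4,(255,255,0),-1)
cv2.imwrite("pics/d2w.png",A); cv2.imwrite("pics/d2s.png",B)
```

```text
tcp in side [[231.57709485 233.2578135 ]] wrist [[255.64873607 234.18476639]]
```

View pics/d2w.png

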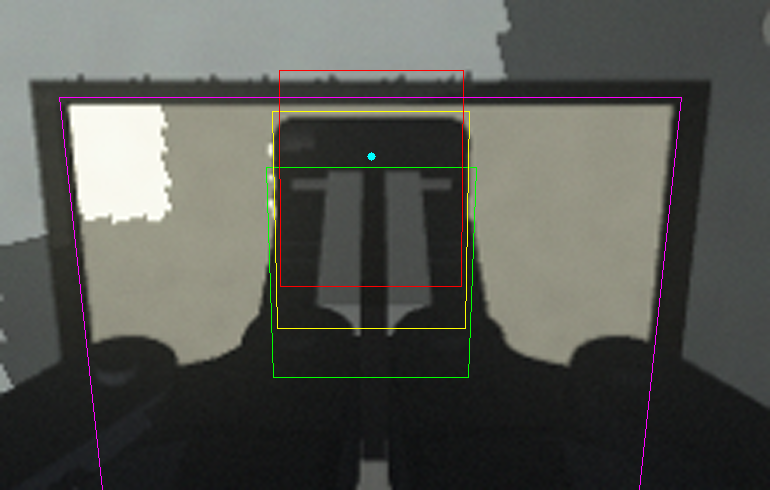

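View pics/d2s.png

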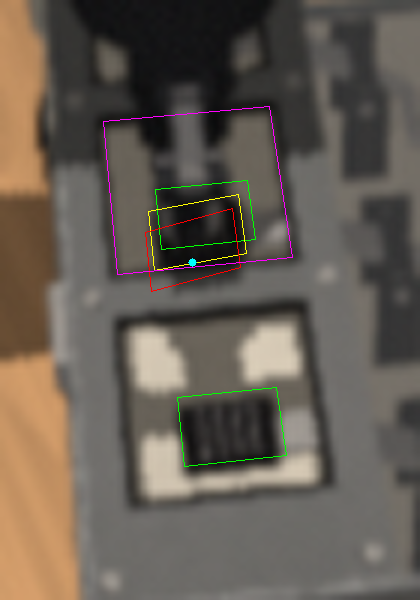

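The lever is at about 0.12 rad. The fingertips seem to end about 17 mm short of the nominal TCP. The wide gripper parts are about 40 mm above the guard, so there's room to go deeper in small force-watched steps.

Run:
```python
from cell import *
from h import *
p=[.4617,.0119,-.276]
w=lambda z:W(p,[[-.003,0,z]])[0]
for z in (.108,.104,.100):
    hit=move_l(w(z),0.03,until_force=12)
    s=get_state(); print(z,hit,np.round(s["position"]-w(z),4),np.round(s["contact_force"],2),round(s["clock"],2))
    if hit: break
f=grab_frame("wrist"); g=grab_frame("side")
A=cv2.resize(f["img"][190:330,150:370],None,fx=3.5,fy=3.5,interpolation=cv2.INTER_CUBIC)
cv2.imwrite("pics/d3w.png",A[:,:,::-1])
cv2.imwrite("pics/d3s.png",cv2.resize(g["img"][190:290,200:270],None,fx=6,fy=6,interpolation=cv2.INTER_CUBIC)[:,:,::-1])
```

```text
0.108 False [-0.0001  0.     -0.0002] [-0.89  0.56  0.33] 14.34
0.104 False [-0.0002  0.     -0.0002] [-0.38 -0.54 -0.46] 14.62
0.1 False [ 0.0001 -0.     -0.0002] [-0.77 -0.46  0.16] 14.91
```

View pics/d3w.png

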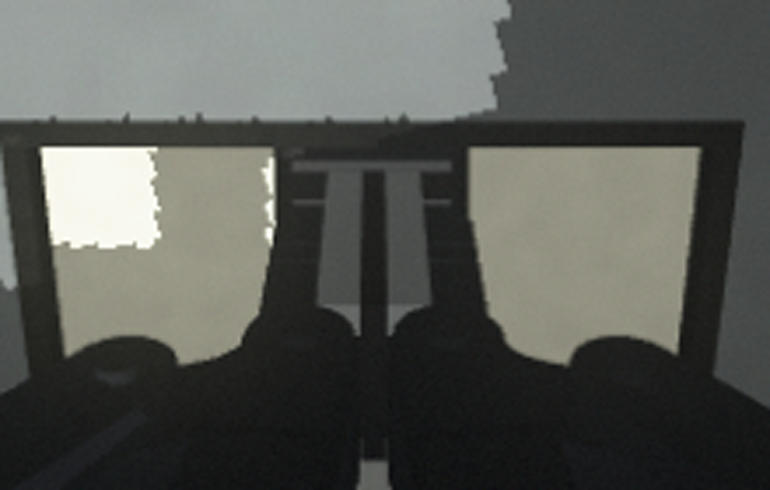

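View pics/d3s.png

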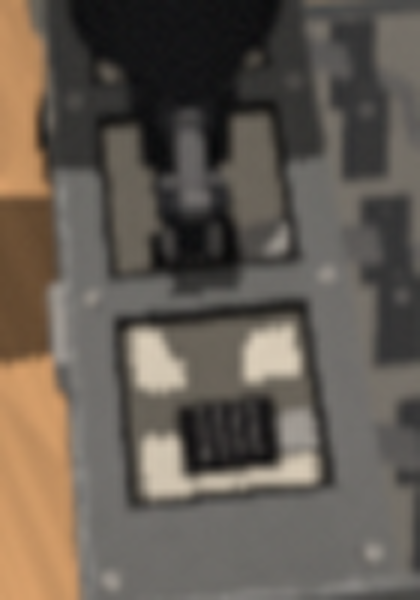

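Still moving freely, and the gripper's wide part stays above the window in the side view. I'll continue in 2 mm steps until it meets the stop.

Run:
```python
from cell import *
from h import *
p=[.4617,.0119,-.276]
w=lambda z:W(p,[[-.003,0,z]])[0]
for z in (.098,.096,.094):
    hit=move_l(w(z),0.03,until_force=8)
    s=get_state(); print(z,hit,np.round(s["position"]-w(z),4),np.round(s["contact_force"],2),np.round(s["tau"][:3],1),round(s["clock"],2))
    if hit: break
f=grab_frame("wrist"); g=grab_frame("side")
A=cv2.resize(f["img"][190:330,150:370],None,fx=3.5,fy=3.5,interpolation=cv2.INTER_CUBIC)
T=np.eye(4); T[:3,:3]=R.from_rotvec(s["eef_rot"]).as_matrix(); T[:3,3]=s["position"]
def pad(k,th):
    o=[]
    for x,y in ((-.018,-.015),(.018,-.015),(.018,.015),(-.018,.015)):
        dx,dz=-.074+x,.032
        c,q=np.cos(th),np.sin(th)
        o.append([.077+c*dx-q*dz,k+y,.108+q*dx+c*dz])
    return W(p,o)
A=A[:,:,::-1].copy();B=cv2.resize(g["img"][190:290,200:270],None,fx=6,fy=6,interpolation=cv2.INTER_CUBIC)[:,:,::-1].copy()
for th,c in ((.13,(0,255,255)),(.26,(0,0,255))):
    cv2.polylines(A,[np.int32((proj(f,pad(0,th),T)-[150,190]+.5)*3.5)],True,c,1)
cv2.imwrite("pics/d4w.png",A)
cv2.imwrite("pics/d4s.png",B)
# axis heights in side view
for z in (.112,.156,.17,.18,.2): print(z,proj(g,[w(z)])[0], (proj(g,[w(z)])[0]-[200,190])*6)
```

```text
0.098 False [ 0.0007 -0.0002  0.0008] [-2.66  0.4   9.03] [ -0.2 -33.6  20.8] 15.26
0.096 False [ 0.0009 -0.0002  0.0022] [-8.22  0.98 22.79] [ -0.5 -27.7  19.4] 15.51
0.094 False [ 0.001  -0.0002  0.0038] [-13.46   0.79  38.49] [ -0.8 -21.4  18. ] 15.76
0.112 [231.58311159 233.25526642] [189.49866957 259.53159851]
0.156 [230.81123248 220.93462723] [184.86739487 185.60776339]
0.17 [230.55509599 216.84177454] [183.33057592 161.05064721]
0.18 [230.36887271 213.86468834] [182.21323623 143.18813006]
0.2 [229.98799012 207.7720032 ] [179.92794072 106.63201919]
```

View pics/d4w.png

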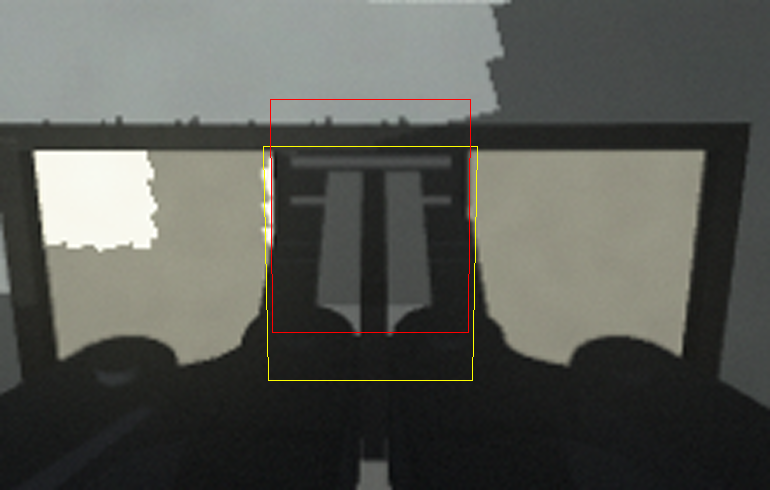

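View pics/d4s.png

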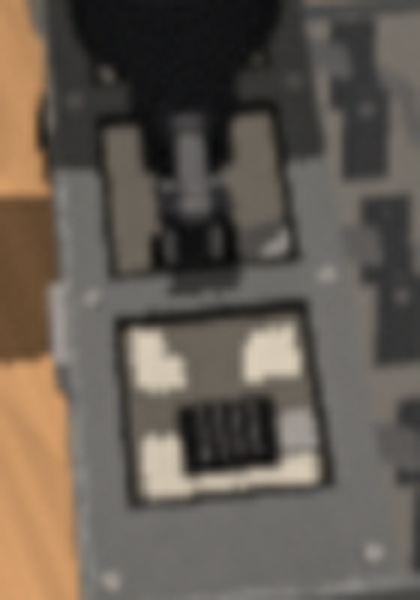

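The fingers met a stop at z≈0.098, where the force rose to 38 N. Retracting and looking.

```bash
python3 - <<'E'
from cell import *
from h import *
p=[.4617,.0119,-.276]
move_l(W(p,[[-.003,0,.22]])[0],0.12)
E
python3 look.py w3; python3 pad.py w3
```

```text
17.55 [-0.73258832 -0.2122392  -0.82703044] -0.001935706495725249
0.1 [300.  169.4] [297.9 160.7]
0 [211.2 169.3] [213.4 160.6]
-0.1 [123.6 169.4] [129.8 160.8]
```

View pics/w3p.png

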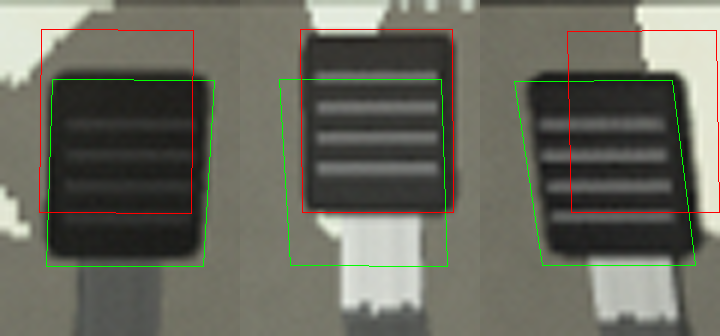

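View pics/w3.png

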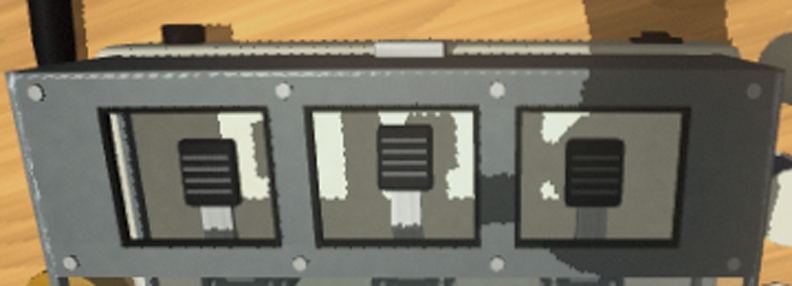

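The middle paddle now matches the fully-down outline (red); left and right are still at rest. Same depth for the left.

```bash
python3 - <<'E'
from cell import *
from h import *
p=[.4617,.0119,-.276]; rv=rot(p[2])
w=lambda z:W(p,[[-.003,.1,z]])[0]
movep(w(.23),rv)
move_l(w(.140),0.1)
for z in (.102,.098,.0965,.095):
    hit=move_l(w(z),0.03,until_force=25)
    s=get_state(); F=s["contact_force"]; print(z,hit,np.round(s["position"]-w(z),4),np.round(F,2),round(s["clock"],2))
    if hit or F[2]>24: break
move_l(w(.23),0.12)
E
python3 look.py w4; python3 pad.py w4
```

```text
0.102 False [-0.0009  0.0002 -0.0004] [-2.24  0.72  1.01] 20.58
0.098 False [-0.0006  0.0002  0.0004] [-6.15  0.1   9.49] 20.87
0.0965 False [-0.0005  0.0002  0.0015] [-9.24  1.61 20.16] 21.12
0.095 False [-0.0005  0.0003  0.0026] [-13.65   0.98  30.17] 21.37
23.1083 [ 0.29854265  1.28652186 -0.58879   ] -0.004402946886765339
0.1 [300.5 168.9] [298.4 160.2]
0 [211.8 168.9] [213.9 160.3]
-0.1 [124.2 169.2] [130.4 160.6]
```

View pics/w4p.png

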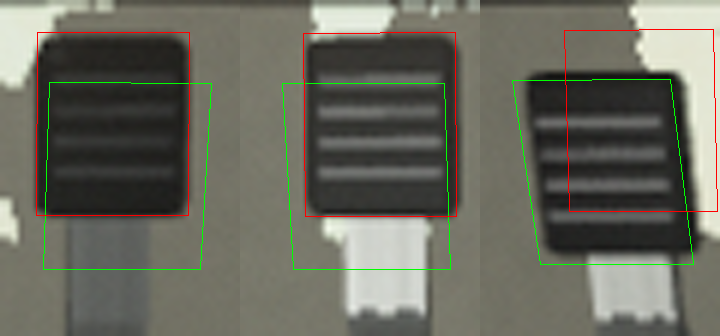

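View pics/w4s.png

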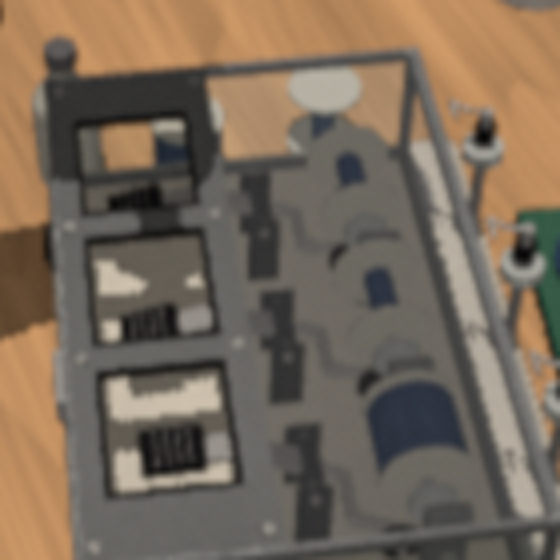

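The left and middle paddles both match the fully-down outline. The right one, with the full spool, is still up, and the arm is clear of everything. Handing in.

Run:
```python
from cell import *
print(get_state()["clock"]); print(sign_off())
```

```text
23.2083
the job is handed in; nothing more can be done
None
```

I pressed the left and middle starter levers fully down through their windows. I left the right lever up because its spindle carries the full spool. I drew the arm back out clear of the winder and handed the job in at about 23 s of the 40 s allowed.

**Last checks:** in the final wrist picture the left and middle paddles match the predicted fully-down outline (0.26 rad), and the right paddle matches its rest outline. The residual force on the tool was close to zero. I saw no sign of contact with the guard, but I could only judge that from the pictures and the wrist force. I didn't check the objects around the winder separately, though the arm never worked near them.

**What disagreed:**
- **First press of the middle lever:** it only went about halfway, because the fingertips touched the paddle about 17 mm higher than the nominal TCP.
- **Second press of the middle lever:** I went down in small steps until it met the stop, at a TCP height of about 0.098 m instead of the expected 0.12 m. The left lever met its stop at the same height.
- **Force at the stops:** it reached about 38 N on the middle lever and 30 N on the left. That was more than needed, because the force cut-off is relative to the start of each small step and so never triggered. It stayed well below the 120 N wrist limit.

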